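# Leak-test a cast housing under a toggle clamp

## Task

Leak-test the black housing in the nest: swing the red clamp handle over until the clamp locks the housing down on its seal, let go and leave it locked for the two seconds of the test. Then swing the clamp fully back open, take the housing out and set it down gently in the green tray, flat and the same way up. Leave everything else as it is.

Things in the scene. Friction and masses are not known exactly. Their poses are not given: they have to be found in the camera images.
- nest: Leak-test nest, fixed: aluminium plate 250 x 130 x 10 mm. Along its x axis it carries a grey riser with the toggle clamp, the seat with an orange seal, and a blue air manifold with a gauge (61 mm high, x = 96 to 130 mm). Origin: centre of the plate's underside, on the bench; x points from clamp to seat, z up. The open clamp's steel arm stands at x = -82 to -18 mm, up to 190 mm high.
- clamp_handle: Handle of the toggle clamp, swings in the nest's x-z plane. Red grip 17 mm thick along the nest's y, 19 mm the other way, from z = 21 to 103 mm (its end) in its own frame; origin at its link pin, z along the handle. Open: lies back level or a little below, away from the housing, held by its weight. Locked: upright, 7 degrees past vertical towards the housing, at a stop, where it holds itself.
- handle_grip (a point): Middle of the red grip. In the nest's frame: x -168, z 95.5 mm open; x -29, z 196.5 mm locked (dead centre at x -42); between them it follows within 1 mm a circle of radius 134 mm about x -37.4, z 63 mm, at y = 0. The last 25 degrees press the seal: a few newtons at the grip, under 8, then it goes over dead centre to the stop; a few newtons pull it back.
- clamp_arm (a joint): Turn of the clamp's steel arm: 0 fully open (arm nearly upright, as at the start); grows as it closes; about 1.475 rad when locked, with the arm level over the housing.
- pad (a point): Middle of the face of the black rubber pad (18 mm across) on the end of the clamp arm; when locked it presses on the bright spot in the middle of the housing's back.
- seal (a joint): Downward squeeze of the orange silicone seal: about 0.0003 m with the housing merely lying on it, about 0.0019 m with the clamp locked.
- housing: Black die-cast housing to test, 104 (its x) x 58 (its y) x 32 mm, about 0.24 kg, rim down on the seal, long side along the nest's x; fins stand 4.5 mm above its back at either end. Origin: centre of its underside, z up. Guides reach 8 mm above its underside with 2 mm play and leave the middle 70 mm of its long sides free; it can be gripped across its 58 mm.
- seat (a point): Centre of the seal's upper face, 24 mm above the bench: the housing's origin lies here.
- tray_green: Green tray for passed housings, fixed, empty: outside 140 (its x) x 165 (its y) x 28 mm, walls and floor 4 mm. Origin: centre of its underside, on the bench.
- tray_red: Red tray for rejects, same size, fixed; holds one rejected housing. It may stand nearer or farther than the green one.
- reject: The rejected housing, the same as the tested one, in the red tray; leave alone. Origin: centre of its underside.
- wrench: Small steel wrench 100 mm long, lying on the nest's plate behind the clamp, under the open handle; leave alone.
- screwdriver: Yellow screwdriver 160 mm long on the bench beyond the nest; leave alone.
- white_box: Small white open carton 75 x 95 x 60 mm; leave alone.
- jar: Clear jar with a white cap, 60 mm across, 70 mm tall; leave alone.
- magnet_stand: Blue steel weight, 44 mm across, 45 mm tall; leave alone.
Not all that is in view belongs to the job. What is shaped like the housing but blue is not meant. Of the things shaped like the tray_green, the green one is meant.

How it is judged:
By the outcome, as a careful person would: the job done as asked, in the order asked, and still so for the second after the job is handed in, with the robot touching nothing.
It also fails if it takes over 72 s, if anything falls off the work surface, if the arm or the gripper's body presses on something with over 40 N, if the wrist force passes 120 N, or if a joint passes its speed limit or range.

## Robot

A 7-joint arm with a two-finger parallel gripper is mounted at the origin on the work surface. World frame = base frame: x ahead of the robot, y to its left, z up, the work surface at z = 0. Lengths are in mm, angles in rad, forces in N, time in s.
With the tool pointing down it reaches from about 400 to 850 mm from the base axis. Payload 10.4 kg.
Tool frame: the origin (TCP) lies between the finger pads; the fingertips stand 19 mm ahead of it and the grasp point (between the pads) is the TCP; z points along the fingers, y is the line along which they close (so a half turn about z gives the same grasp; the last joint's range is limited). The gripper opens to 85 mm and grips with 20 to 120 N. Pads are 22 mm wide; open, the fingers measure 114 mm over their backs; the gripper's body (76 mm by 85 mm) begins 54 mm behind the grasp point. The pads swing forward as they close: fully open they stand 13 mm farther back than shut.
Start: joints at [1.084, 0.332, -0.065, 1.46, 0.022, 1.35, -0.088], TCP at [279.616, -558.985, 250.338] pointing down, gripper open.
Joint ranges: [-2.6, 2.6], [-0.5, 2.12], [-1.47, 1.34], [0.16, 2.42], [-1.27, 4.41], [0.06, 2.06], [-2.6, 2.6]. Speed limits (rad/s): [2.22, 2.22, 2.79, 2.79, 3.14, 3.14, 3.14].

## Interface

Orientations are given as [roll, pitch, yaw] about the fixed x, y, z axes, in that order (R = Rz(yaw) Ry(pitch) Rx(roll)).
In Python, from rig import status, eyes, job, finder gives the robot as it stands. The module is installed in compiled form; this text tells all that it offers.
- The arm moves only by the tool arm_command, never from a script. Its arguments are lists of equal length, an entry for each row: "translation": the shift along the tool's x, y, z scaled (see below), a list of three; "rotation": the turn, a rotation vector about the tool's x, y, z scaled (see below), a list of three; "hand": the opening, from -1 (shut) to 1 (fully open). In form: {"translation": [[dx, dy, dz], ...], "rotation": [[wx, wy, wz], ...], "hand": [hand, ...]}. A call has 1 to 8 rows; each row is the pose to reach, as a shift and turn from the pose commanded when the call began, along the tool's axes at that moment, turning the shorter way round; what a row does not reach only later rows make up. The controller multiplies each number of a shift by 0.3 m and each number of a turn by 180 degrees. A row lasts 1/8 s, in which the tool goes at most 62.5 mm and 10.7 degrees, less where a joint would pass 70% of its speed; a pose out of reach is approached as far as the arm can. A call with a number of a shift or a turn outside -1 to 1 is refused whole. A call with a gripper value outside its range is refused whole. The fingers move at their own pace and stop on an object; "force" is the grip in N (left out, the last holds). Time passes only in rows, so rows that repeat a pose let the fingers close. It gives the time, the measured TCP pose, the force, the opening and the grip force at its end, in the units of the state.
- status.get_state(): the state, without advancing time (a new reading comes with each control period).
- eyes.grab_frame(name): name is "side" or "top" or "wrist"; returns the picture (384x512x3 uint8, red, green, blue); there is no depth.
- eyes.camera_info(name): a dict with "camera_matrix" (3x3 intrinsics, pixels), "k1" (the pictures are not rectified: a ray, as slopes to the right and down, at radius r is drawn at 1 + k1 r^2 times it, then the intrinsics apply), "camera_from_world" (4x4, takes a point from world to camera coordinates); the wrist camera has in their place "mount" (4x4, takes a point from camera to tool coordinates, whose origin is the TCP and whose axes are the flange's). Camera axes: x right, y up, looking along -z (the intrinsics and any distortion apply to the point x, -y, -z); pixel columns grow to the right and rows downward; lengths in mm; the calibration is good to about 2 mm. A picture is of the moment at which its call begins: read the wrist's pose just before it. camera_info takes no time and is no camera call.
- job.close_job(): hands the job in; it is judged then, once.
Trained networks look in the newest picture that a camera, given by its name, has taken for a name from the list of things; names that differ only in an ending like _2 or _b are one class to them, and where a whole thing is asked for, a point or a joint stands for the part that bears it (a point fixed in the world has none). Each returns a list of dicts, best first, with "confidence" (0 to 1); they miss things now and then, are a little off and sometimes report something else, mostly with a low value. They report only what shows in the picture. A call takes as long as a camera call. They do not tell look-alikes from the thing itself.
- finder.spot_in(query, camera): "position" ([column, row] in pixels, amid what is visible of it).
- finder.regions_of(query, camera): "region" (384x512 bool, what is visible of it) and "position" ([column, row] in pixels, amid what is visible of it).
- finder.spot_point(query, camera): "position" ([column, row] in pixels: a listed point, or the origin of a listed thing).
The state is a dict: "time": time; "qpos": joint angles; "dq": joint speeds; "joint_torque": joint torques, N m; "position": TCP position; "eef_rot": TCP orientation; "contact_force": force on the tool from outside, world axes, zero at the start; "torque": the same for the moment, N m; "opening": finger opening in mm; "gripper_force": force on a finger pad.
Only numpy, scipy, OpenCV 4.12 (cv2) and the standard library are available. Lean on these libraries where they do the work, as an engineer would, in place of code of your own. Each camera call takes 0.05 s, during which the arm holds its last target. There are 200 camera calls.

## Working session

There is one attempt and no reset: what is moved stays moved. The work goes in short steps, Python scripts to look and compute and a tool call to move; the robot and the scene stay as the last step left them, time stands still between calls to the robot, and variables do not carry over. Pictures are saved under pics/ and viewed, at most 11 in all, crops included, and the job is handed in when it is done.

Besides the shell and the picture viewer there is one more tool, called after "Emit:" by a JSON object that holds its "api" and its "payload". arm_command: Moves the arm, as the interface text tells. Its arguments: {"type":"object","properties":{"translation":{"type":"array","items":{"type":"array","items":{"type":"number","minimum":-1,"maximum":1}}},"rotation":{"type":"array","items":{"type":"array","items":{"type":"number","minimum":-1,"maximum":1}}},"hand":{"type":"array","items":{"type":"number"}},"force":{"type":"number"}},"required":["translation","rotation","hand"]}

```bash
mkdir -p pics
cat > h.py <<'E'
import numpy as np, cv2
from rig import status, eyes, job, finder
from scipy.spatial.transform import Rotation as R
def cam(name,pos=None,rot=None):
    i=eyes.camera_info(name); K=np.array(i["camera_matrix"]);k1=i["k1"]
    if "mount" in i:
        M=np.array(i["mount"]);T=np.eye(4);T[:3,:3]=R.from_euler('xyz',rot).as_matrix();T[:3,3]=pos
        W=T@M
    else: W=np.linalg.inv(np.array(i["camera_from_world"]))
    return K,k1,W
def ray(c,px):
    K,k1,W=c
    d=np.linalg.solve(K,np.array([px[0],px[1],1.]));s=d[:2].copy()
    u=s.copy()
    for _ in range(20): u=s/(1+k1*(u@u))
    v=W[:3,:3]@np.array([u[0],-u[1],-1]);return W[:3,3],v
def onz(c,px,z):
    o,v=ray(c,px);return o+v*(z-o[2])/v[2]
def proj(c,P):
    K,k1,W=c;p=np.linalg.inv(W)@np.append(P,1);u=np.array([p[0],-p[1]])/-p[2]
    u=u*(1+k1*(u@u));return (K@np.append(u,1))[:2]
def tri(a,b):
    (o1,v1),(o2,v2)=a,b
    A=np.stack([v1,-v2],1);t=np.linalg.lstsq(A,o2-o1,rcond=None)[0]
    p=o1+v1*t[0];q=o2+v2*t[1];return (p+q)/2,np.linalg.norm(p-q)
E
cat > a.py <<'E'
from h import *
np.set_printoptions(precision=1,suppress=True)
s=status.get_state();print(s)
ims=[]
for n in("top","side"):
    im=eyes.grab_frame(n);cv2.imwrite(f"pics/{n}0.png",cv2.resize(im[:,:,::-1],(800,600),interpolation=cv2.INTER_CUBIC))
    c=cam(n);print(n,"cam at",c[2][:3,3],c[1])
    for q,z in [("nest",0),("seat",24),("handle_grip",95.5),("housing",24),("tray_green",0),("tray_red",0),("clamp_handle",95),("pad",150),("wrench",10),("white_box",0),("jar",0),("magnet_stand",0),("screwdriver",0)]:
        for d in finder.spot_point(q,n)[:3]:
            if d["confidence"]>.25: print(q,np.array(d["position"]),round(d["confidence"],2),onz(c,d["position"],z))
E
python3 a.py
```

```text
{'time': 0.0, 'qpos': array([ 1.1,  0.3, -0.1,  1.5,  0. ,  1.3, -0.1]), 'dq': array([ 0.,  0., -0.,  0., -0., -0., -0.]), 'joint_torque': array([ -0. , -62.5,   0. , -39.2,   0. ,   0. ,   0. ]), 'position': array([ 279.4, -558.7,  249.5]), 'eef_rot': array([-3.1,  0. ,  0.5]), 'contact_force': array([-0.2, -0.3, -0.5]), 'torque': array([-0.,  0.,  0.]), 'gripper_force': 0.0, 'opening': 85.29460768427064}
top cam at [ 339.    20.7 1389.3] -0.13693020624655775
nest [315.9 184.5] 0.83 [ 492.2 -152.8    0. ]
seat [306.5 179.9] 0.77 [ 504.5 -119.3   24. ]
seat [330.1 178. ] 0.58 [ 511.  -196.4   24. ]
handle_grip [371.6 189.6] 0.71 [ 466.6 -313.8   95.5]
housing [307.1 180.9] 0.85 [ 501.2 -121.3   24. ]
housing [246.2 183.5] 0.73 [491.9  76.1  24. ]
housing [314.6 242. ] 0.71 [ 304.3 -144.3   24. ]
tray_green [179.3 270.3] 0.59 [208.9 293.5   0. ]
tray_green [184.1 201. ] 0.57 [435.7 281.8   0. ]
tray_red [176.6 146.7] 0.82 [617.8 311.8   0. ]
tray_red [328.7 179.8] 0.7 [ 508.  -195.4    0. ]
clamp_handle [354.3 186.9] 0.73 [ 474.8 -259.9   95. ]
pad [329.5 177.6] 0.41 [ 496.3 -174.6  1
[... 848 characters left out ...]
ray_green [248.7 172.6] 0.67 [445.4 281.    0. ]
tray_green [270.  142.9] 0.5 [534.1 468.4   0. ]
tray_red [295.4 166.8] 0.91 [618.6 313.    0. ]
pad [269.4 225.1] 0.69 [ 489.9 -141.5  150. ]
wrench [263.9 293.3] 0.53 [ 472.7 -264.4   10. ]
wrench [268.2 271.1] 0.49 [ 489.  -186.6   10. ]
white_box [310.8 341.3] 0.8 [ 584.7 -409.7    0. ]
jar [271.5 140.4] 0.67 [541.1 485.7   0. ]
magnet_stand [246.  340.7] 0.92 [ 420.8 -403.6    0. ]
magnet_stand [265.  288.9] 0.3 [ 477.2 -241.8    0. ]
magnet_stand [273.7 226.1] 0.26 [517.8   5.2   0. ]
screwdriver [335.6 243.9] 0.51 [703.1 -76.    0. ]
screwdriver [269.1 253.3] 0.29 [ 496.4 -109.8    0. ]
screwdriver [271.9 225.2] 0.26 [512.4   9.4   0. ]
```

View pics/top0.png

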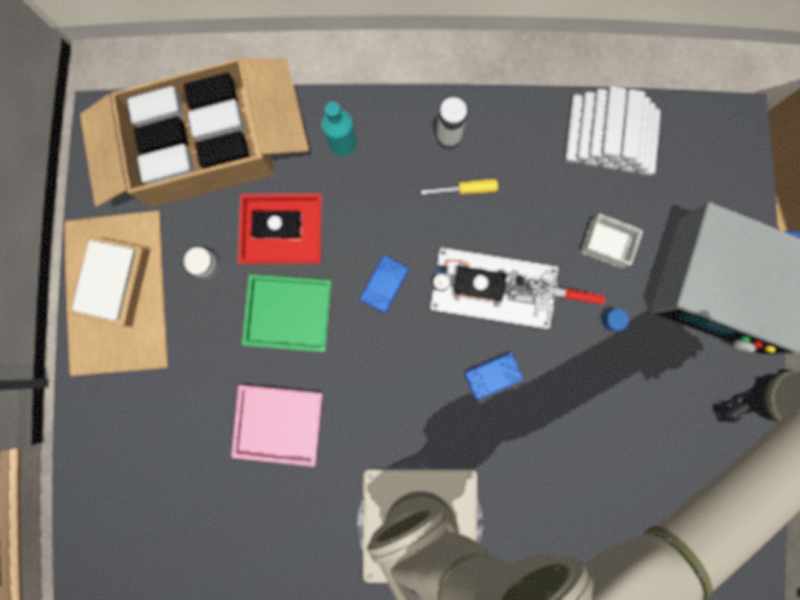

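View pics/side0.png

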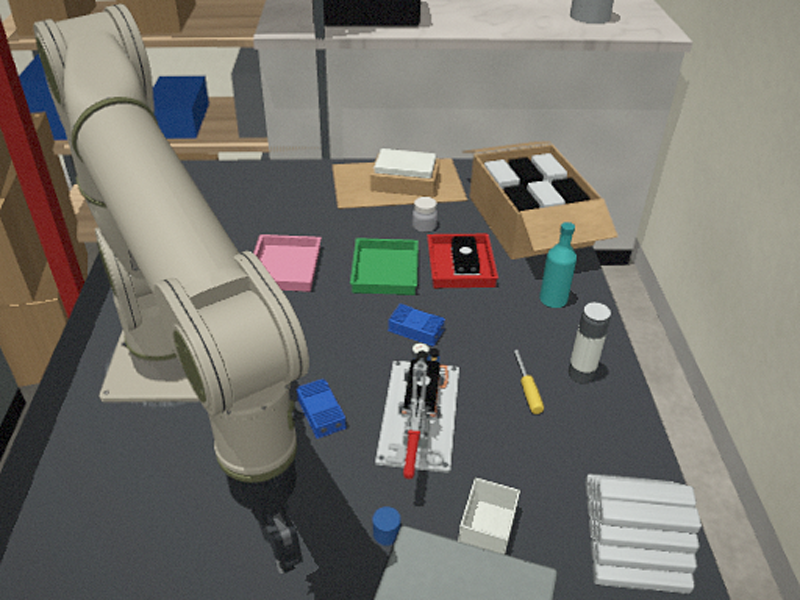

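The top view shows the nest at (495,288) in the 800-px picture, with the handle pointing right to (605,298). The green tray is at (287,313), and the red tray with the reject is at (280,228). The pink tray and the blue housings are decoys. The side view agrees, and the tall grey box sits at the −y end. I'll hover over the nest for a wrist look.

```bash
cat >> h.py <<'E'
def rows(cp,cr,tp,tr):
    "scaled shift and turn from commanded (cp, rotation cr) to target"
    d=cr.inv().apply(np.array(tp)-cp)/300; w=(cr.inv()*tr).as_rotvec()/np.pi
    return d.round(4),w.round(4),'dist mm',np.linalg.norm(d)*300,'deg',np.linalg.norm(w)*180
def down(yawdeg,tilt=0): # tilt about tool y
    return R.from_euler('xyz',[np.pi,0,np.radians(yawdeg)])*R.from_euler('y',tilt,degrees=True)
E
python3 - <<'E'
from h import *
s=status.get_state();print(s["eef_rot"])
c=cam("top");im=cv2.resize(cv2.imread("pics/top0.png"),(512,384),interpolation=cv2.INTER_AREA)
m=(im.min(2)>150).astype(np.uint8); m[:,:265]=0;m[:,370:]=0;m[:150]=0;m[215:]=0
p=np.argwhere(m)[:,::-1]; w=np.array([onz(c,q,10)[:2] for q in p],np.float32)
print(len(p),cv2.minAreaRect(w))
g=cv2.inRange(cv2.cvtColor(im,cv2.COLOR_BGR2HSV),(45,80,60),(75,255,255));p=np.argwhere(g)[:,::-1]
p=p[(p[:,0]<230)&(p[:,0]>140)]
w=np.array([onz(c,q,28)[:2] for q in p],np.float32);print(len(p),cv2.minAreaRect(w))
i=eyes.camera_info("wrist");print(np.round(i["mount"],3))
print(rows(np.array([279.616,-558.985,250.338]),R.from_euler('xyz',s["eef_rot"]),[450,-230,340],down(80)))
E
```

```text
[ 3.14151012e+00 -1.91611554e-06  4.63796275e-01]
2366 ((491.5410461425781, -161.6103973388672), (277.0743408203125, 135.5645751953125), 80.94564056396484)
2509 ((438.07635498046875, 280.2574768066406), (176.92884826660156, 151.09075927734375), 85.99848937988281)
[[-1.00000e-03  9.58000e-01  2.87000e-01  7.28060e+01]
 [ 1.00000e+00  1.00000e-03 -1.00000e-03 -4.00000e-03]
 [-1.00000e-03  2.87000e-01 -9.58000e-01 -1.23582e+02]
 [ 0.00000e+00  0.00000e+00  0.00000e+00  1.00000e+00]]
(array([ 0.9985, -0.7267, -0.2989]), array([ 0.    ,  0.    , -0.2968]), 'dist mm', np.float64(381.1838295691464), 'deg', np.float64(53.42643111547961))
```

Emit:
{"api": "arm_command", "payload": {"translation": [[0.16, -0.12, -0.05], [0.33, -0.24, -0.1], [0.5, -0.36, -0.15], [0.67, -0.48, -0.2], [0.83, -0.6, -0.25], [0.9985, -0.7267, -0.3], [0.9985, -0.7267, -0.3], [0.9985, -0.7267, -0.3]], "rotation": [[0, 0, -0.05], [0, 0, -0.1], [0, 0, -0.15], [0, 0, -0.2], [0, 0, -0.25], [0, 0, -0.2968], [0, 0, -0.2968], [0, 0, -0.2968]], "hand": [1, 1, 1, 1, 1, 1, 1, 1]}}

```text
time: 2.4
position: [449.9, -230.1, 340.4]
eef_rot: [3.141, 0.001, 1.396]
contact_force: [-1.0, -1.3, 0.2]
opening: 85.4
gripper_force: 0.0
```

```bash
cat > look.py <<'E'
from h import *
import sys
np.set_printoptions(precision=1,suppress=True)
def look(name,qs,out,scale=1):
    s=status.get_state();im=eyes.grab_frame(name)
    c=cam(name,s["position"],s["eef_rot"]);cv2.imwrite(f"pics/{out}.png",im[:,:,::-1])
    for q,z in qs:
        for d in finder.spot_point(q,name)[:2]:
            if d["confidence"]>.25: print(name,q,np.array(d["position"]),round(d["confidence"],2),onz(c,d["position"],z))
    return im,c
E
python3 - <<'E'
from look import *
s=status.get_state();print(s["position"])
im,c=look("wrist",[("nest",0),("seat",24),("handle_grip",95.5),("housing",24),("clamp_handle",85),("pad",150)],"w1")
look("top",[("nest",0),("seat",24),("handle_grip",95.5),("housing",24)],"top1")
look("side",[("nest",0),("seat",24),("handle_grip",95.5),("housing",24)],"side1")
E
```

```text
[ 449.9 -230.1  340.4]
wrist nest [278.7 101.7] 0.92 [ 495.5 -155.5    0. ]
wrist seat [282.8 170.5] 0.56 [ 483.9 -260.3   24. ]
wrist handle_grip [277.9 224. ] 0.76 [ 462.1 -318.5   95.5]
wrist housing [279.6  76.8] 0.74 [ 500.7 -121.1   24. ]
wrist housing [165.6 118.7] 0.56 [ 320.9 -149.3   24. ]
wrist clamp_handle [281.2 185.6] 0.97 [ 475.5 -266.9   85. ]
wrist clamp_handle [289.7 115.4] 0.35 [ 500.8 -175.4   85. ]
wrist pad [285.6 117.3] 0.68 [ 489.6 -173.7  150. ]
top nest [315.1 184.8] 0.62 [ 491.2 -150.1    0. ]
top seat [306.5 181.4] 0.89 [ 499.6 -119.3   24. ]
top handle_grip [330.3 178.5] 0.67 [ 500.5 -185.6   95.5]
top handle_grip [309.2 178. ] 0.29 [ 501.7 -120.4   95.5]
top housing [247.1 183.4] 0.92 [492.3  73.2  24. ]
top housing [309.6 180.2] 0.64 [ 503.5 -129.4   24. ]
side nest [263.9 263.5] 0.68 [ 478.8 -149.4    0. ]
side seat [270.3 252.7] 0.85 [ 497.9 -129.1   24. ]
side handle_grip [262.4 288.6] 0.65 [ 463.9 -314.4   95.5]
side housing [204.5 264.7] 0.77 [ 307.3 -171.2   24. ]
side housing [269.  249.5] 0.69 [ 494.8 -116.4   24. ]
```

View pics/w1.png

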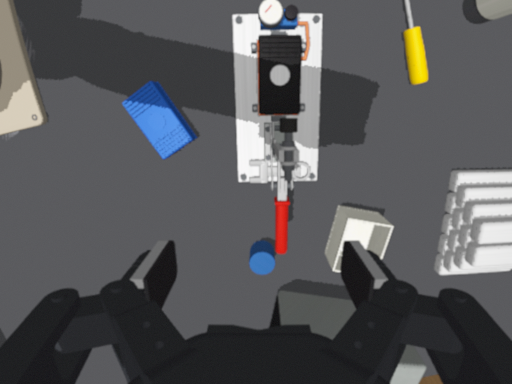

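The wrist view shows the whole nest: plate corners about (233,15), (323,14), (317,181) and (238,182). The red grip runs from (282,198) to (282,253), and the housing's bright spot is at (280,75). I'll fit these precisely.

Run:
```python
from look import *
s=status.get_state();c=cam("wrist",s["position"],s["eef_rot"]);im=cv2.imread("pics/w1.png")
for z,ps in((10,[(233,15),(323,14),(317,181),(238,182)]),):
    w=np.array([onz(c,p,z) for p in ps]);print(w,w.mean(0))
    e=w[[0,1]].mean(0)-w[[2,3]].mean(0);print('yaw',np.degrees(np.arctan2(e[1],e[0])),np.linalg.norm(e))
m=(im.min(2)>140).astype(np.uint8);m[:,:225]=0;m[:,330:]=0;m[190:]=0
m=cv2.morphologyEx(m,cv2.MORPH_OPEN,np.ones((3,3)))
w=np.array([onz(c,q,10)[:2] for q in np.argwhere(m)[:,::-1]],np.float32);print(cv2.minAreaRect(w))
hsv=cv2.cvtColor(im,cv2.COLOR_BGR2HSV)
r=((hsv[...,1]>150)&((hsv[...,0]<6)|(hsv[...,0]>174))).astype(np.uint8);r[:190]=0;r[260:]=0;r[:,:260]=0;r[:,300:]=0
p=np.argwhere(r)[:,::-1];print(p.min(0),p.max(0));w=np.array([onz(c,q,100)[:2] for q in p],np.float32);print('grip',len(w),w.mean(0),cv2.minAreaRect(w))
for d in (0,): print('spot',onz(c,(280,75),56))
# housing dark
m=(im.max(2)<60).astype(np.uint8);m[:30]=0;m[118:]=0;m[:,:255]=0;m[:,:252]=0;m[:,304:]=0
w=np.array([onz(c,q,56)[:2] for q in np.argwhere(m)[:,::-1]],np.float32);print('hous',cv2.minAreaRect(w))
```

```text
[[ 449.3  -23.3   10. ]
 [ 577.8  -43.8   10. ]
 [ 537.9 -290.6   10. ]
 [ 408.7 -269.5   10. ]] [ 493.4 -156.8   10. ]
yaw 80.72138162390156 249.7898885679885
((492.9562072753906, -153.69789123535156), (282.11712646484375, 131.84170532226562), 80.89347839355469)
[275 197] [289 253]
grip 634 [ 466.2 -320.1] ((467.0987243652344, -320.0226135253906), (84.86237335205078, 19.035846710205078), 80.95457458496094)
spot [ 498.8 -121.3   56. ]
hous ((499.00537109375, -121.28522491455078), (100.4788589477539, 57.188987731933594), 79.9968032836914)
```

```bash
cat >> h.py <<'E'
NO=np.array([493.4,-156.2,0.]);NY=80.8
RN=R.from_euler('z',NY,degrees=True)
def nest(x,y,z): return NO+RN.apply([x,y,z])
E
python3 - <<'E'
from h import *
np.set_printoptions(precision=4,suppress=True)
c0=np.array([450,-230,340.34]);r0=down(80)
g=nest(-168,0,95.5);print(g,nest(35,0,24))
print(rows(c0,r0,g+[0,0,60],down(NY)));print(rows(c0,r0,g,down(NY)))
# arc rows relative to grip pose: theta 166->86.4
t=np.radians(np.linspace(166,86.4,17));P=[nest(-37.4+134*np.cos(a),0,63+134*np.sin(a)) for a in t]
for k in range(1,17): 
    print(k,*rows(g,down(NY),P[k]-P[0]+g,down(NY,-25*k/16))[:2])
print(down(NY,-25).apply([0,0,1]))
E
```

```text
[ 466.54   -322.0389   95.5   ] [ 498.9958 -121.6502   24.    ]
(array([-0.2926,  0.1076,  0.6161]), array([-0.    ,  0.    , -0.0044]), 'dist mm', np.float64(207.14862691034355), 'deg', np.float64(0.8000000000000044))
(array([-0.2926,  0.1076,  0.8161]), array([-0.    ,  0.    , -0.0044]), 'dist mm', np.float64(262.0903539446668), 'deg', np.float64(0.8000000000000044))
1 [ 0.011  -0.     -0.0372] [ 0.     -0.0087 -0.    ]
2 [ 0.0252 -0.     -0.0733] [ 0.     -0.0174 -0.    ]
3 [ 0.0425 -0.     -0.108 ] [ 0.    -0.026 -0.   ]
4 [ 0.0627 -0.     -0.1411] [-0.     -0.0347 -0.    ]
5 [ 0.0857  0.     -0.1723] [ 0.     -0.0434 -0.    ]
6 [ 0.1113  0.     -0.2014] [-0.     -0.0521 -0.    ]
7 [ 0.1393 -0.     -0.2281] [ 0.     -0.0608 -0.    ]
8 [ 0.1696 -0.     -0.2524] [ 0.     -0.0694 -0.    ]
9 [ 0.2018 -0.     -0.2739] [ 0.     -0.0781 -0.    ]
10 [ 0.2358  0.     -0.2925] [ 0.     -0.0868 -0.    ]
11 [ 0.2713 -0.     -0.3082] [ 0.     -0.0955  0.    ]
12 [ 0.308  -0.     -0.3207] [ 0.     -0.1042 -0.    ]
13 [ 0.3457 -0.     -0.3299] [ 0.     -0.1128  0.    ]
14 [ 0.384  -0.     -0.3359] [ 0.     -0.1215 -0.    ]
15 [ 0.4227  0.     -0.3385] [ 0.     -0.1302  0.    ]
16 [ 0.4614  0.     -0.3377] [ 0.     -0.1389 -0.    ]
[-0.0676 -0.4172 -0.9063]
```

Emit:
{"api": "arm_command", "payload": {"translation": [[-0.1, 0.036, 0.15], [-0.2, 0.072, 0.3], [-0.2926, 0.1076, 0.45], [-0.2926, 0.1076, 0.6161], [-0.2926, 0.1076, 0.72], [-0.2926, 0.1076, 0.8161], [-0.2926, 0.1076, 0.8161], [-0.2926, 0.1076, 0.8161]], "rotation": [[0, 0, -0.0044], [0, 0, -0.0044], [0, 0, -0.0044], [0, 0, -0.0044], [0, 0, -0.0044], [0, 0, -0.0044], [0, 0, -0.0044], [0, 0, -0.0044]], "hand": [1, 1, 1, 1, 1, 1, 1, 1]}}

```text
time: 4.25
position: [467.2, -322.4, 96.8]
eef_rot: [3.14, 0.001, 1.41]
contact_force: [0.7, -0.2, 0.7]
opening: 85.4
gripper_force: 0.0
```

Emit:
{"api": "arm_command", "payload": {"translation": [[0, 0, 0], [0, 0, 0], [0, 0, 0], [0, 0, 0], [0, 0, 0], [0, 0, 0]], "rotation": [[0, 0, 0], [0, 0, 0], [0, 0, 0], [0, 0, 0], [0, 0, 0], [0, 0, 0]], "hand": [-1, -1, -1, -1, -1, -1], "force": 25}}

```text
time: 5.0
position: [466.3, -322.1, 95.6]
eef_rot: [-3.141, 0.0, 1.41]
contact_force: [-3.2, 1.0, 4.5]
opening: 16.4
gripper_force: 31.0
```

Emit:
{"api": "arm_command", "payload": {"translation": [[0.011, 0, -0.0372], [0.0252, 0, -0.0733], [0.0425, 0, -0.108], [0.0627, 0, -0.1411], [0.0857, 0, -0.1723], [0.1113, 0, -0.2014], [0.1393, 0, -0.2281], [0.1696, 0, -0.2524]], "rotation": [[0, 0.0087, 0], [0, 0.0174, 0], [0, 0.026, 0], [0, 0.0347, 0], [0, 0.0434, 0], [0, 0.0521, 0], [0, 0.0608, 0], [0, 0.0694, 0]], "hand": [-1, -1, -1, -1, -1, -1, -1, -1], "force": 25}}

```text
time: 6.0
position: [474.4, -271.8, 171.7]
eef_rot: [-3.141, -0.219, 1.41]
contact_force: [-4.6, -1.0, -4.0]
opening: 16.7
gripper_force: 32.3
```

Run:
```python
from look import *
s=status.get_state();print(s["position"],s["contact_force"],s["torque"],s["opening"],s["qpos"])
n=RN.inv().apply(s["position"]-NO);print(n)
look("side",[("handle_grip",158)],"side2")
a=cv2.imread("pics/side2.png")[190:310,200:340];cv2.imwrite("pics/side2c.png",cv2.resize(a,None,fx=5,fy=5))
p=nest(-37.4+134*np.cos(np.radians(126.2)),0,63+134*np.sin(np.radians(126.2)))
np.set_printoptions(precision=4,suppress=True)
r0=down(NY,12.5);t=np.radians(np.linspace(166,86.4,17))
for k in range(9,18):
    a=t[min(k,16)]; a-=np.radians(1) if k==17 else 0
    print(k,*rows(p,r0,nest(-37.4+134*np.cos(a),0,63+134*np.sin(a)),down(NY,25*min(k,16)/16))[:2])
```

```text
[ 474.4 -271.8  171.7] [-4.6 -1.  -4. ] [-1.   1.2  0.3] 16.67993203989102 [ 0.9  0.3 -0.4  1.7 -0.1  1.2  0.4]
[-117.2    0.3  171.7]
side handle_grip [264.9 256.5] 0.45 [ 471. -262.  158.]
9 [ 0.0361 -0.     -0.014 ] [0.     0.0087 0.    ]
10 [ 0.0734  0.     -0.0249] [0.     0.0174 0.    ]
11 [ 0.1114 -0.     -0.0324] [-0.     0.026  0.   ]
12 [ 0.1499 -0.     -0.0367] [-0.      0.0347  0.    ]
13 [ 0.1887  0.     -0.0376] [0.     0.0434 0.    ]
14 [ 0.2274 -0.     -0.0351] [0.     0.0521 0.    ]
15 [ 0.2657  0.     -0.0293] [-0.      0.0608  0.    ]
16 [ 0.3034  0.     -0.0202] [-0.      0.0694  0.    ]
17 [ 0.3109 -0.     -0.0179] [-0.      0.0694  0.    ]
```

View pics/side2c.png

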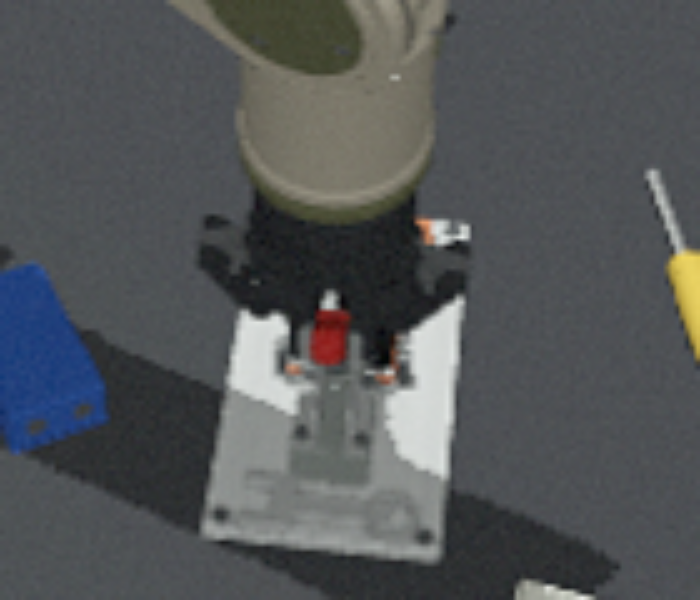

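The crop shows the red grip at (330,335), raised between the fingers, so the swing is going as planned. I'll continue over dead centre.

Emit:
{"api": "arm_command", "payload": {"translation": [[0.0361, 0, -0.014], [0.0734, 0, -0.0249], [0.1114, 0, -0.0324], [0.1499, 0, -0.0367], [0.1887, 0, -0.0376], [0.2274, 0, -0.0351], [0.2657, 0, -0.0293], [0.3034, 0, -0.0202]], "rotation": [[0, 0.0087, 0], [0, 0.0174, 0], [0, 0.026, 0], [0, 0.0347, 0], [0, 0.0434, 0], [0, 0.0521, 0], [0, 0.0608, 0], [0, 0.0694, 0]], "hand": [-1, -1, -1, -1, -1, -1, -1, -1], "force": 25}}

```text
time: 7.1
position: [488.4, -186.1, 198.0]
eef_rot: [3.141, -0.436, 1.409]
contact_force: [-9.3, -1.6, 3.9]
opening: 16.3
gripper_force: 35.9
```

Emit:
{"api": "arm_command", "payload": {"translation": [[0.0, 0, 0], [0, 0, 0]], "rotation": [[0, 0, 0], [0, 0, 0]], "hand": [-1, -1], "force": 25}}

```text
time: 7.35
position: [488.5, -185.0, 197.9]
eef_rot: [-3.141, -0.437, 1.41]
contact_force: [-8.1, -0.4, 4.6]
opening: 16.3
gripper_force: 36.0
```

Run:
```python
from look import *
s=status.get_state();print(s["position"],s["contact_force"],s["torque"],s["opening"],s["eef_rot"])
print(RN.inv().apply(s["position"]-NO),RN.inv().apply(s["contact_force"]))
```

```text
[ 488.5 -185.   197.9] [-8.1 -0.4  4.6] [-0.2  1.7  0.7] 16.29624338381455 [-3.1 -0.4  1.4]
[-29.3   0.2 197.9] [-1.7  8.   4.6]
```

Emit:
{"api": "arm_command", "payload": {"translation": [[0.008, 0, 0.004], [0.016, 0, 0.0075], [0.016, 0, 0.0075], [0.016, 0, 0.0075]], "rotation": [[0, 0, 0], [0, 0, 0], [0, 0, 0], [0, 0, 0]], "hand": [-1, -1, -1, -1], "force": 25}}

```text
time: 7.85
position: [489.3, -180.1, 197.6]
eef_rot: [-3.141, -0.436, 1.41]
contact_force: [-8.9, -1.4, 2.2]
opening: 16.6
gripper_force: 35.9
```

Run:
```python
from look import *
s=status.get_state();print(s["position"],s["contact_force"],s["torque"],s["opening"],s["eef_rot"])
print(RN.inv().apply(s["position"]-NO),RN.inv().apply(s["contact_force"]))
```

```text
[ 489.3 -180.1  197.6] [-8.9 -1.4  2.2] [-0.8  1.5  0.6] 16.625770327673706 [-3.1 -0.4  1.4]
[-24.3   0.3 197.6] [-2.8  8.5  2.2]
```

Emit:
{"api": "arm_command", "payload": {"translation": [[0.01, 0, 0.0045], [0.018, 0, 0.0084], [0.018, 0, 0.0084]], "rotation": [[0, 0, 0], [0, 0, 0], [0, 0, 0]], "hand": [-1, -1, -1], "force": 25}}

```text
time: 8.22
position: [490.1, -174.1, 197.0]
eef_rot: [-3.141, -0.436, 1.41]
contact_force: [-6.2, -1.3, -2.8]
opening: 16.6
gripper_force: 35.5
```

Run:
```python
from look import *
s=status.get_state();print(s["position"],s["contact_force"],s["torque"],s["opening"],s["eef_rot"])
print(RN.inv().apply(s["position"]-NO),RN.inv().apply(s["contact_force"]))
look("side",[("handle_grip",196),("pad",60)],"side3")
look("top",[("handle_grip",196),("pad",60)],"top3")
a=cv2.imread("pics/side3.png")[190:310,200:340];cv2.imwrite("pics/side3c.png",cv2.resize(a,None,fx=5,fy=5))
```

```text
[ 490.1 -174.1  197. ] [-6.2 -1.3 -2.8] [-1.1  1.3  0.5] 16.587224894888166 [-3.1 -0.4  1.4]
[-18.2   0.4 197. ] [-2.3  5.9 -2.8]
side handle_grip [270.7 225. ] 0.66 [ 488.8 -187.6  196. ]
top handle_grip [335.1 178.2] 0.4 [ 488.9 -183.3  196. ]
top pad [306.6 180.1] 0.53 [ 499.5 -116.    60. ]
```

View pics/side3c.png

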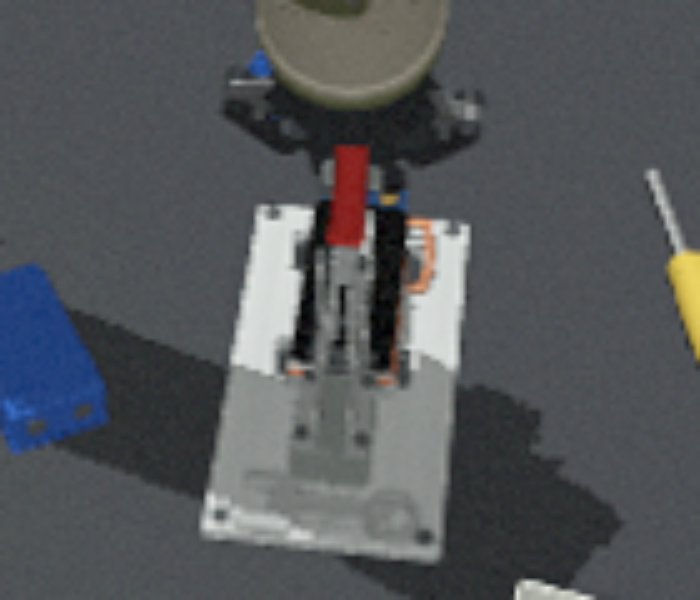

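The handle stands upright at (350,195) in the crop, and the networks put its grip at nest x about −29, which is the locked position. Releasing and backing off.

Emit:
{"api": "arm_command", "payload": {"translation": [[0, 0, 0], [0, 0, 0], [0, 0, 0], [0, 0, 0], [0, 0, -0.12], [0, 0, -0.27], [0, 0, -0.4], [0, 0, -0.4]], "rotation": [[0, 0, 0], [0, 0, 0], [0, 0, 0], [0, 0, 0], [0, 0, 0], [0, 0, 0], [0, 0, 0], [0, 0, 0]], "hand": [1, 1, 1, 1, 1, 1, 1, 1]}}

```text
time: 9.52
position: [483.1, -226.1, 308.1]
eef_rot: [3.137, -0.434, 1.41]
contact_force: [0.3, 0.4, -0.4]
opening: 85.3
gripper_force: 0.0
```

Run:
```python
from look import *
s=status.get_state();print(s["time"],s["position"],s["contact_force"],s["opening"],s["eef_rot"])
look("side",[("handle_grip",196),("pad",60),("clamp_handle",140)],"side4")
look("top",[("handle_grip",196),("pad",60)],"top4")
look("wrist",[("handle_grip",196),("pad",60)],"w4")
a=cv2.imread("pics/side4.png")[190:310,200:340];b=cv2.imread("pics/w4.png")
a=cv2.resize(a,(448,384));cv2.imwrite("pics/c4.png",cv2.resize(np.hstack([a,b]),(800,320)))
```

```text
9.525 [ 483.1 -226.1  308.1] [ 0.3  0.4 -0.4] 85.29231936094136 [ 3.1 -0.4  1.4]
side handle_grip [271.3 223.2] 0.8 [ 490.8 -181.   196. ]
side pad [272.1 241.2] 0.53 [ 502.5 -117.    60. ]
side clamp_handle [272.  239.5] 0.75 [ 494.6 -186.2  140. ]
top handle_grip [335.9 180. ] 0.44 [ 483.7 -185.5  196. ]
top handle_grip [132.8 170.3] 0.36 [509.7 397.  196. ]
top pad [306.5 181.7] 0.57 [ 494.4 -115.6   60. ]
wrist handle_grip [254.5 204.4] 0.65 [ 484.8 -184.3  196. ]
wrist pad [258.4 170.1] 0.92 [ 498.1 -123.7   60. ]
```

View pics/c4.png

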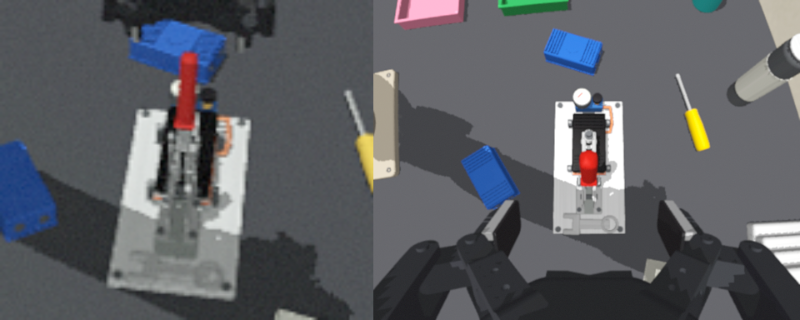

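Locked: the red grip leans over the housing, and the pad is on the housing's middle at (498,−124). I'll wait out the test and work out the re-grip.

Emit:
{"api": "arm_command", "payload": {"translation": [[0, 0, 0], [0, 0, 0], [0, 0, 0], [0, 0, 0], [0, 0, 0], [0, 0, 0], [0, 0, 0], [0, 0, 0]], "rotation": [[0, 0, 0], [0, 0, 0], [0, 0, 0], [0, 0, 0], [0, 0, 0], [0, 0, 0], [0, 0, 0], [0, 0, 0]], "hand": [1, 1, 1, 1, 1, 1, 1, 1]}}

```text
time: 11.02
position: [482.4, -224.3, 305.6]
eef_rot: [3.142, -0.436, 1.41]
contact_force: [-0.2, 0.4, 0.3]
opening: 85.6
gripper_force: 0.0
```

Emit:
{"api": "arm_command", "payload": {"translation": [[0, 0, 0], [0, 0, 0], [0, 0, 0], [0, 0, 0], [0, 0, 0], [0, 0, 0], [0, 0, 0], [0, 0, 0]], "rotation": [[0, 0, 0], [0, 0, 0], [0, 0, 0], [0, 0, 0], [0, 0, 0], [0, 0, 0], [0, 0, 0], [0, 0, 0]], "hand": [1, 1, 1, 1, 1, 1, 1, 1]}}

```text
time: 12.02
position: [482.4, -224.3, 305.6]
eef_rot: [3.141, -0.436, 1.41]
contact_force: [0.4, -0.3, 0.9]
opening: 85.1
gripper_force: 0.0
```

Run:
```python
from h import *
np.set_printoptions(precision=4,suppress=True)
s=status.get_state();print(s["time"],s["position"],s["eef_rot"])
p=s["position"];r=R.from_euler('xyz',s["eef_rot"]);g=nest(-28,1.5,197)
print(rows(p,r,g,down(NY,25)))
t=np.radians(np.linspace(86.4,166,17))
for k in range(1,18):
    a=t[min(k,16)]+(np.radians(1.5) if k==17 else 0)
    P=nest(-37.4+134*np.cos(a),1.5,63+134*np.sin(a))
    if k==9: g=last;r0=lr
    if k==1: g=nest(-29,1.5,196.8);r0=down(NY,25)
    print(k,*rows(g,r0,P,down(NY,25*(1-min(k,16)/16)))[:2]);last=P;lr=down(NY,25*(1-min(k,16)/16))
```

```text
12.025 [ 482.3985 -224.3012  305.594 ] [ 3.1415 -0.436   1.4101]
(array([-0.029 , -0.0052,  0.3858]), array([ 0.0001,  0.0001, -0.    ]), 'dist mm', np.float64(116.08046808945655), 'deg', np.float64(0.022473001964521896))
1 [-0.0349  0.     -0.0169] [ 0.     -0.0087 -0.    ]
2 [-0.071   0.     -0.0308] [ 0.     -0.0174  0.    ]
3 [-0.1083  0.     -0.0416] [ 0.    -0.026  0.   ]
4 [-0.1463  0.     -0.0491] [ 0.     -0.0347 -0.    ]
5 [-0.1848  0.     -0.0533] [ 0.     -0.0434 -0.    ]
6 [-0.2236  0.     -0.0542] [ 0.     -0.0521 -0.    ]
7 [-0.2623  0.     -0.0517] [ 0.     -0.0608 -0.    ]
8 [-0.3006  0.     -0.0458] [ 0.     -0.0694 -0.    ]
9 [-0.0348 -0.      0.0171] [-0.     -0.0087  0.    ]
10 [-0.068   0.      0.0372] [ 0.     -0.0174 -0.    ]
11 [-0.0993  0.      0.06  ] [ 0.    -0.026  0.   ]
12 [-0.1285  0.      0.0855] [ 0.     -0.0347  0.    ]
13 [-0.1554 -0.      0.1135] [ 0.     -0.0434  0.    ]
14 [-0.1798  0.      0.1436] [ 0.     -0.0521  0.    ]
15 [-0.2014 -0.      0.1758] [ 0.     -0.0608 -0.    ]
16 [-0.2202  0.      0.2097] [ 0.     -0.0694  0.    ]
17 [-0.2253  0.      0.2202] [ 0.     -0.0694  0.    ]
```

Emit:
{"api": "arm_command", "payload": {"translation": [[-0.029, -0.005, 0.13], [-0.029, -0.005, 0.27], [-0.029, -0.005, 0.385], [-0.029, -0.005, 0.385], [-0.029, -0.005, 0.385], [-0.029, -0.005, 0.385], [-0.029, -0.005, 0.385], [-0.029, -0.005, 0.385]], "rotation": [[0, 0, 0], [0, 0, 0], [0, 0, 0], [0, 0, 0], [0, 0, 0], [0, 0, 0], [0, 0, 0], [0, 0, 0]], "hand": [1, 1, 1, 1, -1, -1, -1, -1], "force": 25}}

```text
time: 13.02
position: [488.0, -184.2, 197.8]
eef_rot: [3.14, -0.435, 1.41]
contact_force: [3.3, -0.9, -0.6]
opening: 16.7
gripper_force: 28.8
```

Emit:
{"api": "arm_command", "payload": {"translation": [[0, 0, 0], [0, 0, 0]], "rotation": [[0, 0, 0], [0, 0, 0]], "hand": [-1, -1], "force": 30}}

```text
time: 13.28
position: [488.0, -184.1, 197.7]
eef_rot: [3.14, -0.435, 1.41]
contact_force: [3.0, -2.2, 4.3]
opening: 16.6
gripper_force: 30.0
```

Emit:
{"api": "arm_command", "payload": {"translation": [[-0.0349, 0, -0.0169], [-0.071, 0, -0.0308], [-0.1083, 0, -0.0416], [-0.1463, 0, -0.0491], [-0.1848, 0, -0.0533], [-0.2236, 0, -0.0542], [-0.2623, 0, -0.0517], [-0.3006, 0, -0.0458]], "rotation": [[0, -0.0087, 0], [0, -0.0174, 0], [0, -0.026, 0], [0, -0.0347, 0], [0, -0.0434, 0], [0, -0.0521, 0], [0, -0.0608, 0], [0, -0.0694, 0]], "hand": [-1, -1, -1, -1, -1, -1, -1, -1], "force": 30}}

```text
time: 14.28
position: [474.2, -269.7, 171.7]
eef_rot: [3.14, -0.218, 1.411]
contact_force: [5.4, 2.4, 1.3]
opening: 16.6
gripper_force: 32.6
```

Emit:
{"api": "arm_command", "payload": {"translation": [[-0.0348, 0, 0.0171], [-0.068, 0, 0.0372], [-0.0993, 0, 0.06], [-0.1285, 0, 0.0855], [-0.1554, 0, 0.1135], [-0.1798, 0, 0.1436], [-0.2014, 0, 0.1758], [-0.2202, 0, 0.2097]], "rotation": [[0, -0.0087, 0], [0, -0.0174, 0], [0, -0.026, 0], [0, -0.0347, 0], [0, -0.0434, 0], [0, -0.0521, 0], [0, -0.0608, 0], [0, -0.0694, 0]], "hand": [-1, -1, -1, -1, -1, -1, -1, -1], "force": 30}}

```text
time: 15.28
position: [465.9, -321.7, 96.1]
eef_rot: [3.139, 0.003, 1.41]
contact_force: [5.0, -3.4, 4.3]
opening: 16.9
gripper_force: 33.3
```

Run:
```python
from look import *
s=status.get_state();print(s["position"],s["contact_force"],s["torque"],s["opening"],s["eef_rot"])
print(RN.inv().apply(s["position"]-NO),RN.inv().apply(s["contact_force"]))
look("side",[("handle_grip",95),("pad",170)],"side5")
```

```text
[ 465.9 -321.7   96.1] [ 5.  -3.4  4.3] [-0.3 -1.   0. ] 16.86921137439016 [3.1 0.  1.4]
[-167.7    0.7   96.1] [-2.6 -5.5  4.3]
side handle_grip [261.8 285. ] 0.54 [ 463.  -302.5   95. ]
side pad [298.3 168.3] 0.34 [592.   84.8 170. ]
```

Emit:
{"api": "arm_command", "payload": {"translation": [[-0.003, 0, 0.012], [-0.003, 0, 0.012], [-0.003, 0, 0.012], [-0.003, 0, 0.012], [-0.003, 0, 0.012], [-0.003, 0, -0.15], [-0.003, 0, -0.35], [-0.003, 0, -0.5]], "rotation": [[0, 0, 0], [0, 0, 0], [0, 0, 0], [0, 0, 0], [0, 0, 0], [0, 0, 0], [0, 0, 0], [0, 0, 0]], "hand": [-1, 1, 1, 1, 1, 1, 1, 1]}}

```text
time: 16.42
position: [465.3, -321.3, 248.6]
eef_rot: [3.14, 0.001, 1.41]
contact_force: [-0.6, 0.3, 0.4]
opening: 85.5
gripper_force: 0.0
```

Run:
```python
from look import *
s=status.get_state();print(s["time"],s["position"],s["contact_force"],s["opening"],s["eef_rot"])
look("side",[("handle_grip",95.5),("tray_green",0)],"side6")
look("wrist",[("handle_grip",95.5),("pad",170),("housing",24),("seat",24)],"w6")
look("top",[("handle_grip",95.5),("tray_green",0)],"top6")
a=cv2.imread("pics/side6.png")[190:310,200:340];b=cv2.imread("pics/w6.png")
a=cv2.resize(a,(448,384));cv2.imwrite("pics/c6.png",cv2.resize(np.hstack([a,b]),(800,320)))
```

```text
16.425 [ 465.3 -321.3  248.6] [-0.6  0.3  0.4] 85.45470798922602 [3.1 0.  1.4]
side handle_grip [265.9 289.5] 0.64 [ 472.6 -317.4   95.5]
side tray_green [248.  171.9] 0.79 [442.9 285.1   0. ]
side tray_green [179.8 172.3] 0.77 [195.9 286.6   0. ]
wrist handle_grip [257.1 184.5] 0.62 [ 464.9 -324.2   95.5]
wrist pad [352.1 205.9] 0.29 [ 537.  -332.4  170. ]
wrist housing [112.6  48.6] 0.76 [ 324.1 -156.6   24. ]
wrist housing [263.2 119.8] 0.34 [ 481.9 -265.6   24. ]
top handle_grip [374.5 187.6] 0.79 [ 472.8 -323.    95.5]
top handle_grip [308.  179.3] 0.6 [ 497.7 -116.6   95.5]
top tray_green [183.5 198. ] 0.93 [445.6 284.    0. ]
top tray_green [313.1 186.6] 0.68 [ 485.2 -143.5    0. ]
```

View pics/c6.png

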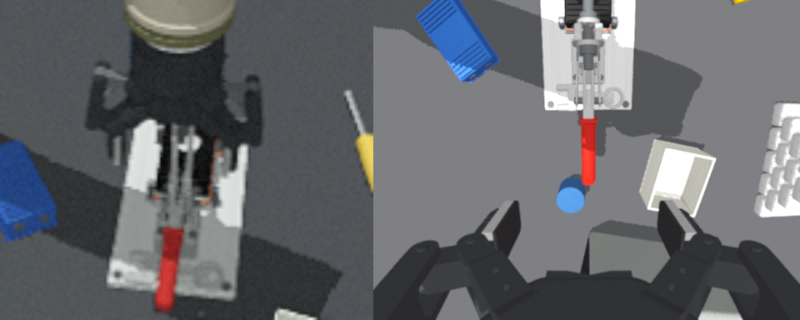

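The handle is fully back: (170,270) in the side crop and grip at (465,−324) from the wrist, which matches open. Next is the housing.

Run:
```python
from h import *
np.set_printoptions(precision=4,suppress=True)
s=status.get_state();print(s["time"],s["position"],s["eef_rot"])
p=s["position"];r=R.from_euler('xyz',s["eef_rot"])
for q in (nest(43,0,250),nest(43,0,110),nest(43,0,45)):print(q,rows(p,r,q,down(NY)))
```

```text
16.975 [ 464.8884 -321.0845  245.0153] [-3.1404 -0.0006  1.4101]
[ 500.2749 -113.7531  250.    ] (array([ 0.7011,  0.0058, -0.0162]), array([-0.0004, -0.0002, -0.    ]), 'dist mm', np.float64(210.3885672460395), 'deg', np.float64(0.07764734753009295))
[ 500.2749 -113.7531  110.    ] (array([0.7008, 0.0064, 0.4505]), array([-0.0004, -0.0002, -0.    ]), 'dist mm', np.float64(249.93526690771046), 'deg', np.float64(0.07764734753009295))
[ 500.2749 -113.7531   45.    ] (array([0.7007, 0.0066, 0.6672]), array([-0.0004, -0.0002, -0.    ]), 'dist mm', np.float64(290.2492527030758), 'deg', np.float64(0.07764734753009295))
```

Emit:
{"api": "arm_command", "payload": {"translation": [[0.18, 0.002, -0.02], [0.36, 0.003, -0.02], [0.54, 0.005, -0.02], [0.701, 0.006, -0.02], [0.701, 0.006, -0.02], [0.701, 0.006, 0.15], [0.701, 0.006, 0.3], [0.701, 0.006, 0.45]], "rotation": [[0, 0, 0], [0, 0, 0], [0, 0, 0], [0, 0, 0], [0, 0, 0], [0, 0, 0], [0, 0, 0], [0, 0, 0]], "hand": [1, 1, 1, 1, 1, 1, 1, 1]}}

```text
time: 17.98
position: [500.2, -114.9, 109.2]
eef_rot: [-3.142, 0.0, 1.409]
contact_force: [0.3, 0.1, -0.4]
opening: 85.4
gripper_force: 0.0
```

Run:
```python
from look import *
s=status.get_state();print(s["time"],s["position"],s["contact_force"])
im,c=look("wrist",[("housing",24)],"w7")
look("side",[("housing",24)],"side7")
a=cv2.imread("pics/side7.png")[170:290,200:340];b=cv2.imread("pics/w7.png")
a=cv2.resize(a,(448,384));cv2.imwrite("pics/c7.png",cv2.resize(np.hstack([a,b]),(800,320)))
```

```text
17.975 [ 500.2 -114.9  109.2] [ 0.3  0.1 -0.4]
wrist housing [255.3 212.4] 0.97 [ 496.6 -121.    24. ]
wrist housing [ 70.1 260.9] 0.61 [ 330.8 -140.    24. ]
side housing [272.9 248.2] 0.93 [ 506.7 -111.5   24. ]
side housing [206.  262.8] 0.86 [ 311.3 -164.1   24. ]
```

View pics/c7.png

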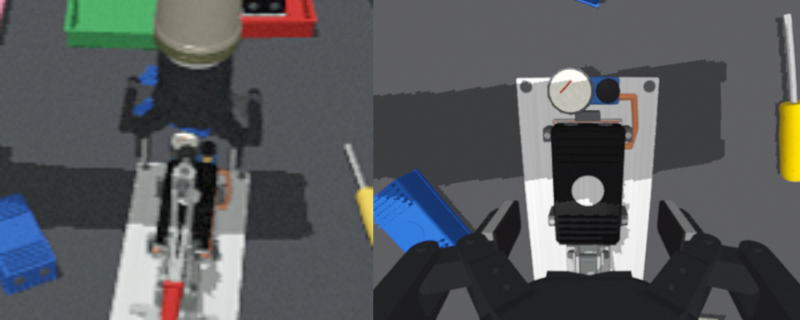

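The housing lies between the fingers, with its spot at (588,190) and the fingers centred near 588. I'll go down and grip.

Emit:
{"api": "arm_command", "payload": {"translation": [[0, 0, 0.12], [0, 0, 0.215], [0, 0, 0.215], [0, 0, 0.215], [0, 0, 0.215], [0, 0, 0.215], [0, 0, 0.215]], "rotation": [[0, 0, 0], [0, 0, 0], [0, 0, 0], [0, 0, 0], [0, 0, 0], [0, 0, 0], [0, 0, 0]], "hand": [1, 1, 1, -1, -1, -1, -1], "force": 40}}

```text
time: 19.05
position: [501.4, -114.3, 48.3]
eef_rot: [3.14, 0.001, 1.41]
contact_force: [-4.5, -0.3, 9.4]
opening: 56.7
gripper_force: 50.5
```

Run:
```python
from look import *
s=status.get_state();print(s["time"],s["position"],s["contact_force"],s["opening"],s["gripper_force"],s["eef_rot"])
np.set_printoptions(precision=4,suppress=True)
p=s["position"];r=R.from_euler('xyz',s["eef_rot"])
for q in ([500,-113.7,200],[455,140,220]): print(rows(p,r,q,down(86 if q[1]>0 else NY)))
```

```text
19.05 [ 501.4 -114.3   48.3] [-4.5 -0.3  9.4] 56.66883175626357 50.51925837993622 [3.1 0.  1.4]
(array([ 0.0009, -0.0039, -0.5058]), array([ 0.0006,  0.0003, -0.0001]), 'dist mm', np.float64(151.73554870869484), 'deg', np.float64(0.12638719603370313))
(array([ 0.8116, -0.2873, -0.5738]), array([ 0.0006,  0.0003, -0.029 ]), 'dist mm', np.float64(310.3764732279358), 'deg', np.float64(5.213855292508523))
```

Emit:
{"api": "arm_command", "payload": {"translation": [[0, 0, -0.04], [0.008, 0, -0.1], [0.01, 0, -0.22], [0.01, 0, -0.38], [0.015, 0, -0.52], [0.2, -0.07, -0.56], [0.38, -0.14, -0.58], [0.55, -0.2, -0.58]], "rotation": [[0, 0, 0], [0, 0, 0], [0, 0, 0], [0, 0, 0], [0, 0, 0], [0, 0, -0.01], [0, 0, -0.02], [0, 0, -0.029]], "hand": [-1, -1, -1, -1, -1, -1, -1, -1], "force": 40}}

```text
time: 20.05
position: [467.3, 60.8, 222.3]
eef_rot: [3.139, 0.0, 1.503]
contact_force: [1.2, 0.6, -3.4]
opening: 57.3
gripper_force: 49.1
```

```bash
cat > tray.py <<'E'
from look import *
s=status.get_state();print(s["time"],s["position"],s["contact_force"],s["opening"],s["eef_rot"])
im,c=look("wrist",[("tray_green",0),("housing",200)],"w8")
g=cv2.inRange(cv2.cvtColor(im,cv2.COLOR_RGB2HSV),(45,80,40),(80,255,255))
n,l,st,ce=cv2.connectedComponentsWithStats(g);k=1+st[1:,4].argmax();print(st[k])
p=np.argwhere(l==k)[:,::-1]
for z in(28,0):
    w=np.array([onz(c,q,z)[:2] for q in p],np.float32);print(z,cv2.minAreaRect(w))
E
python3 tray.py
```

```text
20.05 [467.3  60.8 222.3] [ 1.2  0.6 -3.4] 57.271506004753896 [3.1 0.  1.5]
wrist housing [256.9 249.9] 0.96 [465.9  55.2 200. ]
wrist housing [279.3 153.1] 0.72 [481.4 110.  200. ]
[ 142    0  146   55 7860]
28 ((433.2363586425781, 216.661865234375), (52.49050521850586, 147.95912170410156), 85.20993041992188)
0 ((429.8454895019531, 223.97450256347656), (57.11431884765625, 160.99258422851562), 85.20993041992188)
```

View pics/w8.png

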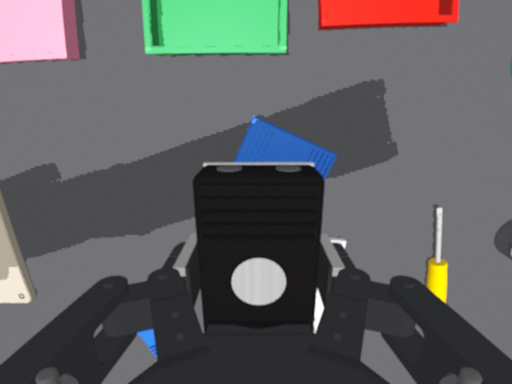

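The housing is held level and centred between the fingers at (258,250). The green tray is ahead at (215,25). One closer look at the tray from higher up.

Emit:
{"api": "arm_command", "payload": {"translation": [[0.1, 0.02, -0.08], [0.22, 0.05, -0.16], [0.32, 0.07, -0.26], [0.32, 0.07, -0.26], [0.32, 0.07, -0.26]], "rotation": [[0, 0, 0], [0, 0, 0], [0, 0, 0], [0, 0, 0], [0, 0, 0]], "hand": [-1, -1, -1, -1, -1]}}

```text
time: 20.82
position: [495.3, 151.6, 298.1]
eef_rot: [-3.141, 0.001, 1.5]
contact_force: [0.2, 0.3, -2.3]
opening: 57.0
gripper_force: 49.2
```

```bash
sed -i 's/"w8"/"w9"/' tray.py; python3 tray.py
python3 - <<'E'
from look import *
im=cv2.imread("pics/w9.png")
g=cv2.inRange(cv2.cvtColor(im,cv2.COLOR_BGR2HSV),(45,80,40),(80,255,255));n,l,st,ce=cv2.connectedComponentsWithStats(g);k=1+st[1:,4].argmax()
h=cv2.convexHull(np.argwhere(l==k)[:,::-1]);print(cv2.approxPolyDP(h,4,True)[:,0])
E
```

```text
20.825 [495.3 151.6 298.1] [ 0.2  0.3 -2.3] 56.99594456995799 [-3.1  0.   1.5]
wrist tray_green [52.4 77.7] 0.95 [204.4 292.5   0. ]
wrist tray_green [213.1  72.6] 0.72 [440.5 276.    0. ]
wrist housing [259.4 250. ] 0.79 [492.6 105.  200. ]
[  147     0   118   137 15429]
28 ((437.3733215332031, 276.3404235839844), (171.0762481689453, 148.29922485351562), 85.84626770019531)
0 ((432.8955078125, 280.03021240234375), (183.24423217773438, 158.8472442626953), 85.84624481201172)
[[263 135]
 [157 135]
 [147   0]
 [264   0]]
```

View pics/w9.png

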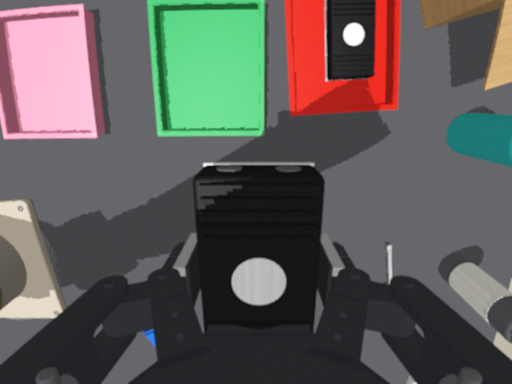

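The green tray's rim corners are about (148,1), (264,1), (264,131) and (157,131), and it is empty. The red tray is clearly separate on the right.

Run:
```python
from look import *
s=status.get_state();p=s["position"];c=cam("wrist",p,s["eef_rot"]);print(p)
w=np.array([onz(c,q,28) for q in[(148,1),(264,1),(264,131),(157,131)]]);print(w,w.mean(0),np.linalg.norm(np.diff(w,axis=0),axis=1))
np.set_printoptions(precision=4,suppress=True)
C=w.mean(0)[:2];r=R.from_euler('xyz',s["eef_rot"])
t=C+8*np.array([np.cos(np.radians(86)),np.sin(np.radians(86))])
for z in(200,80,40,30): print(z,rows(p,r,[*t,z],down(86)))
```

```text
[495.2 151.4 297.7]
[[371.4 365.4  28. ]
 [516.2 352.2  28. ]
 [505.3 192.2  28. ]
 [358.5 203.6  28. ]] [437.9 278.4  28. ] [145.3 160.3 147.3]
200 (array([ 0.4354, -0.2205,  0.3255]), array([-0.0003,  0.0003, -0.0005]), 'dist mm', np.float64(176.00319229568677), 'deg', np.float64(0.12521117706760374))
80 (array([ 0.4358, -0.2201,  0.7255]), array([-0.0003,  0.0003, -0.0005]), 'dist mm', np.float64(262.3613934284576), 'deg', np.float64(0.12521117706760374))
40 (array([ 0.436 , -0.22  ,  0.8589]), array([-0.0003,  0.0003, -0.0005]), 'dist mm', np.float64(296.3988750252015), 'deg', np.float64(0.12521117706760374))
30 (array([ 0.436 , -0.22  ,  0.8922]), array([-0.0003,  0.0003, -0.0005]), 'dist mm', np.float64(305.13438220696435), 'deg', np.float64(0.12521117706760374))
```

Emit:
{"api": "arm_command", "payload": {"translation": [[0.12, -0.06, 0.08], [0.26, -0.13, 0.18], [0.38, -0.18, 0.3], [0.445, -0.213, 0.44], [0.445, -0.213, 0.58], [0.445, -0.213, 0.7], [0.445, -0.213, 0.79], [0.445, -0.213, 0.79]], "rotation": [[0, 0, 0], [0, 0, 0], [0, 0, 0], [0, 0, 0], [0, 0, 0], [0, 0, 0], [0, 0, 0], [0, 0, 0]], "hand": [-1, -1, -1, -1, -1, -1, -1, -1]}}

```text
time: 21.98
position: [439.8, 288.8, 59.5]
eef_rot: [-3.138, 0.003, 1.5]
contact_force: [-0.0, -0.3, -2.7]
opening: 57.2
gripper_force: 48.9
```

Emit:
{"api": "arm_command", "payload": {"translation": [[0, 0, 0.02], [0, 0, 0.04], [0, 0, 0.06], [0, 0, 0.075], [0, 0, 0.085], [0, 0, 0.085]], "rotation": [[0, 0, 0], [0, 0, 0], [0, 0, 0], [0, 0, 0], [0, 0, 0], [0, 0, 0]], "hand": [-1, -1, -1, -1, -1, -1]}}

```text
time: 22.72
position: [440.8, 290.4, 35.6]
eef_rot: [-3.141, 0.0, 1.501]
contact_force: [-0.4, -0.3, -2.9]
opening: 57.1
gripper_force: 49.0
```

Emit:
{"api": "arm_command", "payload": {"translation": [[0, 0, 0.005], [0, 0, 0.01], [0, 0, 0.014], [0, 0, 0.018], [0, 0, 0.018]], "rotation": [[0, 0, 0], [0, 0, 0], [0, 0, 0], [0, 0, 0], [0, 0, 0]], "hand": [-1, -1, -1, -1, -1]}}

```text
time: 23.35
position: [440.9, 290.4, 30.3]
eef_rot: [-3.142, 0.0, 1.501]
contact_force: [0.1, -0.0, -2.5]
opening: 57.0
gripper_force: 49.0
```

Emit:
{"api": "arm_command", "payload": {"translation": [[0, 0, 0.003], [0, 0, 0.006], [0, 0, 0.008], [0, 0, 0.008]], "rotation": [[0, 0, 0], [0, 0, 0], [0, 0, 0], [0, 0, 0]], "hand": [-1, -1, -1, -1]}}

```text
time: 23.85
position: [441.0, 290.5, 29.4]
eef_rot: [3.141, 0.001, 1.501]
contact_force: [-6.9, -7.0, 18.9]
opening: 57.0
gripper_force: 51.6
```

Emit:
{"api": "arm_command", "payload": {"translation": [[0, 0, -0.005], [0, 0, -0.005], [0, 0, -0.005], [0, 0, -0.005], [0, 0, -0.08], [0, 0, -0.25], [0, 0, -0.45], [0, 0, -0.6]], "rotation": [[0, 0, 0], [0, 0, 0], [0, 0, 0], [0, 0, 0], [0, 0, 0], [0, 0, 0], [0, 0, 0], [0, 0, 0]], "hand": [-1, 0.7, 0.7, 0.7, 0.7, 0.7, 0.7, 0.7]}}

```text
time: 24.85
position: [441.1, 290.8, 210.5]
eef_rot: [3.14, -0.001, 1.501]
contact_force: [0.7, 0.0, -0.0]
opening: 72.5
gripper_force: 0.0
```

Emit:
{"api": "arm_command", "payload": {"translation": [[-0.2, 0, -0.1], [-0.4, 0, -0.3], [-0.5, 0, -0.4], [-0.5, 0, -0.4]], "rotation": [[0, 0, 0], [0, 0, 0], [0, 0, 0], [0, 0, 0]], "hand": [0.7, 0.7, 0.7, 0.7]}}

```text
time: 25.35
position: [431.7, 138.2, 330.9]
eef_rot: [3.136, 0.001, 1.496]
contact_force: [0.5, 0.3, -1.0]
opening: 72.2
gripper_force: 0.0
```

Run:
```python
from look import *
s=status.get_state();print(s["time"],s["position"],s["contact_force"],s["opening"])
im,c=look("wrist",[("tray_green",0),("housing",4)],"w10")
look("side",[("handle_grip",95.5)],"side10")
a=cv2.imread("pics/side10.png")[130:320,160:340];b=cv2.imread("pics/w10.png")
a=cv2.resize(a,(364,384));cv2.imwrite("pics/c10.png",cv2.resize(np.hstack([a,b]),(800,350)))
```

```text
25.35 [431.7 138.2 330.9] [ 0.5  0.3 -1. ] 72.21401655528994
wrist tray_green [100.8  65.5] 0.89 [204.1 293.7   0. ]
wrist housing [256.9  58.5] 0.92 [441.8 280.8   4. ]
wrist housing [295.5 190. ] 0.9 [490.2  74.5   4. ]
side handle_grip [260.3 290.5] 0.51 [ 458.3 -320.2   95.5]
```

View pics/c10.png

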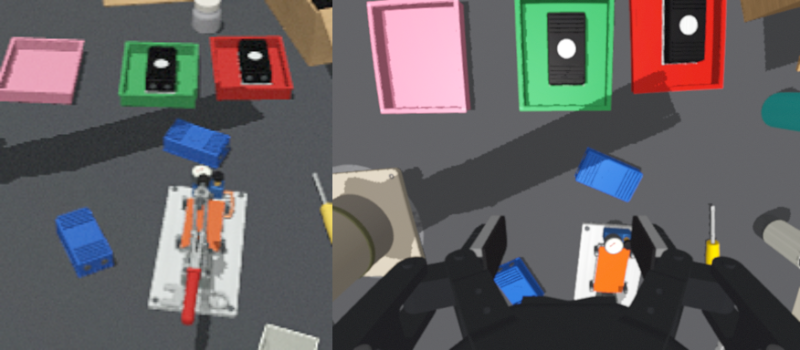

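The housing lies flat in the green tray at (566,48), the seal is bare, the clamp is open and the robot is clear of everything. Handing in.

```bash
python3 -c "from rig import job; print(job.close_job())"
```

```text
the job is handed in; nothing more can be done
None
```

Job handed in at about 25 s of the 72 s allowed: the housing was clamped and left locked for over 3 s, the clamp was swung fully back open, and the housing was set flat and same way up in the green tray.

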